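Hold the dryer test dial at its third click

ROBOT

A 6-joint arm with a two-finger parallel gripper is mounted at the origin on the work surface. World frame = base frame: x ahead of the robot, y to its left, z up, the work surface at z = 0. Lengths are in m, angles in rad, forces in N, time in s.
With the tool pointing down it reaches from about 0.4 to 0.825 m from the base axis. Payload 7 kg.
Tool frame: the origin (TCP) lies at the very end of the fingers, on their centre line; the grasp point (between the pads) lies 19 mm behind it; z points along the fingers, y is the line along which they close (so a half turn about z gives the same grasp; the last joint's range is limited). The gripper opens to 88 mm and grips with 3 to 60 N. Pads are 19 mm wide; open, the fingers measure 130 mm over their backs; the gripper's body (78 mm by 193 mm) begins 47 mm behind the grasp point.
Start: joints at [1.425, 0.359, 0.012, 0, -1.224, -0.288], TCP at [0.284, 0.612, 0.227] pointing down, gripper open.
Joint ranges: [-3.07, 3.07], [-1.43, 2.12], [-1.02, 1.25], [-3.03, 1.67], [-3.05, -0], [-3.03, 3.03]. Speed limits (rad/s): [2.39, 2.39, 3.01, 3.14, 3.14, 3.14].

INTERFACE

Orientations are given as [roll, pitch, yaw] about the fixed x, y, z axes, in that order (R = Rz(yaw) Ry(pitch) Rx(roll)).
In Python, from station import arm, grab_frame gives the robot as it stands.
- The arm moves only by the tool jog_arm, never from a script. Its argument "deltas" is a list that holds one entry, the list of rows, each a list of 4 numbers: the shift along the tool's x, y, z in units of 60 mm (1.0 is 60 mm), then the turn about the tool's z in units of 5 degrees (1.0 is 5 degrees). A call has 1 to 8 rows; each row is the pose to reach, as a shift and turn from the pose commanded when the call began, along the tool's axes at that moment; what a row does not reach only later rows make up. A row lasts 1/8 s, in which the tool goes at most 62.5 mm and 10.7 degrees, less where a joint would pass 70% of its speed; a pose out of reach is approached as far as the arm can. A call with a gripper value outside its range is refused whole. "grip" is the finger opening in mm, from 0 to 87.6, set as the call begins (left out, the last holds). The fingers move at their own pace and stop on an object; "squeeze" is the grip in N (left out, the last holds). Time passes only in rows, so rows that repeat a pose let the fingers close. It gives the time, the measured TCP pose, the force, the opening and the grip force at its end, in the units of the state.
- arm.get_state(): the state, without advancing time (a new reading comes with each control period).
- grab_frame(name): name is "scene" or "top" or "wrist"; returns a dict with "img" (400x640x3 uint8, red, green, blue), "vfov" (degrees; the focal length in pixels is half the picture's height over the tangent of half this angle, whatever the lens; pixels are square), "cx", "cy" (the principal point, pixels), "dist_coeffs" ([k1, k2, p1, p2, k3] as OpenCV has them; the pictures are not rectified), "xyz" and "rotation" of the camera in the world. Camera axes: x right, y down, z forward; pixel columns grow to the right and rows downward; lengths in m; the calibration is good to about 2 mm. A picture is of the moment at which its call begins. There is no depth.
- arm.job_done(): hands the job in; it is judged then, once.
The state is a dict: "t": time; "q": joint angles; "qd": joint speeds; "joint_efforts": joint torques, N m; "eef_pos": TCP position; "ee_rot": TCP orientation; "force": force on the tool from outside, world axes, zero at the start; "moment": the same for the moment, N m; "width": finger opening in m; "gripper_force": force on a finger pad.
Only numpy, scipy, OpenCV 4.12 (cv2) and the standard library are available. Lean on these libraries where they do the work, as an engineer would, in place of code of your own. Each camera call takes 0.05 s, during which the arm holds its last target. There are 200 camera calls.

TASK

The dryer control unit lies face up on the folding table. Lift the loose dust cover off its dial and set it down gently on the table, open side down and clear of the unit and of the other things; then turn the spring-return dial clockwise past its first two clicks to the third (the three-dot mark), never on into the fourth, and keep holding it there with the fingers: the job finishes while you are still holding the dial, as it springs back when let go. Leave the bottle, the cup and the jar where they stand.

Things in the scene. Friction and masses are not known exactly. Their poses are not given: they have to be found in the camera images.
- unit: Dryer control unit, fixed on the table: white box 200 (x) by 240 (y) by 60 mm high with a black top panel. Origin: centre of its underside, on the table; z up. The dial's vertical axis is at x = 0, y = +50 mm here; the dial stands on a metal collar 68 mm across, 6 mm high, on the panel. The three round blanks and the window on the panel do nothing.
- rest_mark (a point): Panel mark for the dial's rest position: a short white bar 55 mm from the dial's axis, 60 mm above the table. Clockwise from it, 0.4 rad (23 deg) apart, follow rows of one, two, three and four white dots.
- third_mark (a point): Middle of the row of three white dots on the panel, 60 mm from the dial's axis, 60 mm above the table: where the dial points at its third click.
- dial (a joint): Dial angle, rad: 0 at rest, growing clockwise seen from above. Clicks at 0.4, 0.8, 1.2 (third) and 1.6 (fourth, end stop). The spring pulls back with 0.12 N m at rest, 0.19 N m at the third click; ridges between the clicks, crests at 0.2, 0.6, 1.0 and 1.4, add up to about 0.07 N m. It never stays in a click by itself: let go, it springs back to 0.
- dial_grip (a point): On the dial's axis at gripping height, 96 mm above the table; x along its bar to the pointer end, z up; turns with it. Dial: grey disc 54 mm across, 8 mm thick, top 74 mm above the table; on it an upright bar grip 48 mm long, 13 mm thick, top 107 mm above the table, a white line on top at the pointer end. Under the cover at the start.
- cover: Loose dust cover, an upside-down white plastic cup: 86 mm across at the open lower rim, 82 mm at the top, 56 mm high, wall 4 mm, about 0.09 kg, with a ridge on top to hold it by. Origin: centre of the open underside; z up; x along the ridge. At the start it sits over the dial on the unit's panel, 60 mm above the table, round the collar with a few mm of play; lift it 60 mm to clear the dial.
- cover_grip (a point): Point in the middle of the cover's ridge, 79 mm above the cover's underside. The ridge is 44 mm long (x), 14 mm thick (y) and rises from the cover's flat top at 56 mm to 89 mm.
- bottle: Bystander: white bottle, 70 mm across, 190 mm high, standing on the table. Origin: centre of its underside.
- cup: Bystander: grey measuring cup, 72 mm across, 75 mm high, standing on the table. Origin: centre of its underside.
- jar: Bystander: white jar with a lid, 72 mm across, 90 mm high, standing on the table. Origin: centre of its underside.
Not all that is in view belongs to the job. What is shaped like the cover but blue, purple or red is not meant.

How it is judged:
By the outcome, as a careful person would: the job done as asked, in the order asked, and still so for the second after the job is handed in, while the arm keeps its last pose, push and grip.
It also fails if it takes over 54 s, if anything falls off the work surface, if the arm or the gripper's body presses on something with over 40 N, if the wrist force passes 120 N, or if a joint passes its speed limit or range.

## Working session

There is one attempt and no reset: what is moved stays moved. The work goes in short steps, Python scripts to look and compute and a tool call to move; the robot and the scene stay as the last step left them, time stands still between calls to the robot, and variables do not carry over. Pictures are saved under pics/ and viewed, at most 10 in all, crops included, and the job is handed in when it is done.

Besides the shell and the picture viewer there is one more tool, called after "Request:" by a JSON object that holds its "method" and its "body", one argument or row to a line. jog_arm: Moves the arm, as the interface text tells. Its arguments: {"type":"object","properties":{"deltas":{"type":"array"},"grip":{"type":"number"},"squeeze":{"type":"number"}},"required":["deltas"]}

```bash
mkdir -p pics
cat > h.py <<'E'
import numpy as np, cv2, pickle
from station import arm, grab_frame
def snap(n,f):
    d=grab_frame(n); cv2.imwrite(f'pics/{f}.png',d['img'][:,:,::-1]); pickle.dump(d,open(f'pics/{f}.pkl','wb')); return d
def K(d):
    h=d['img'].shape[0]; f=h/2/np.tan(np.radians(d['vfov'])/2)
    return np.array([[f,0,d['cx']],[0,f,d['cy']],[0,0,1.]])
def rot(r):
    from scipy.spatial.transform import Rotation as R
    r=np.array(r,float); return r if r.shape==(3,3) else R.from_euler('xyz',r).as_matrix()
def cast(d,uv,z):
    p=cv2.undistortPoints(np.array(uv,float).reshape(-1,1,2),K(d),np.array(d['dist_coeffs'],float))[:,0]
    v=np.c_[p,np.ones(len(p))]@rot(d['rotation']).T; o=np.array(d['xyz'])
    return o+v*((z-o[2])/v[:,2])[:,None]
def proj(d,P):
    R=rot(d['rotation']).T; 
    return cv2.projectPoints(np.array(P,float).reshape(-1,3),cv2.Rodrigues(R)[0],-R@np.array(d['xyz']),K(d),np.array(d['dist_coeffs'],float))[0][:,0]
E
python3 - <<'E'
from h import *
for n in ['scene','top','wrist']:
    d=snap(n,n+'0'); print(n,d['vfov'],d['xyz'],d['rotation'],d['dist_coeffs'])
s=arm.get_state(); print(s)
a=cv2.imread('pics/scene0.png')
E
```

```text
scene 48.3144041634864 [1.01690137 0.8126918  0.99119361] [-2.34553662e+00  1.28497197e-03  2.68147610e+00] [-0.09922394  0.          0.          0.          0.        ]
top 54.42521990300767 [0.43729667 0.00390088 1.327733  ] [-3.01640669  0.0096352  -1.57973232] [-0.0956995  0.         0.         0.         0.       ]
wrist 58.8879606760045 [0.35281009 0.58010109 0.38345646] [ 2.85695608e+00 -1.03837644e-03 -2.00477853e+00] [-0.04579149  0.          0.          0.          0.        ]
{'t': 0.15, 'q': array([ 1.42507462e+00,  3.59228971e-01,  1.13227159e-02, -2.30149374e-04,
       -1.22412758e+00, -2.88116377e-01]), 'qd': array([-0.00032093, -0.00149145,  0.00300216,  0.00163528,  0.0003297 ,
       -0.00207849]), 'joint_efforts': array([ 1.52718303e-04, -5.83275032e+01,  2.93294746e+01,  7.00110912e+00,
        8.83257191e-03, -1.01711305e-04]), 'eef_pos': array([0.28361105, 0.61214189, 0.2258613 ]), 'ee_rot': array([ 3.14034467e+00, -1.44194106e-04, -4.33916329e-01]), 'force': array([ 0.28915277,  0.11912568, -0.2342518 ]), 'moment': array([0.01347916, 0.07857821, 0.00972362]), 'gripper_force': 0.0, 'width': 0.08753838615903986}
```

View pics/top0.png

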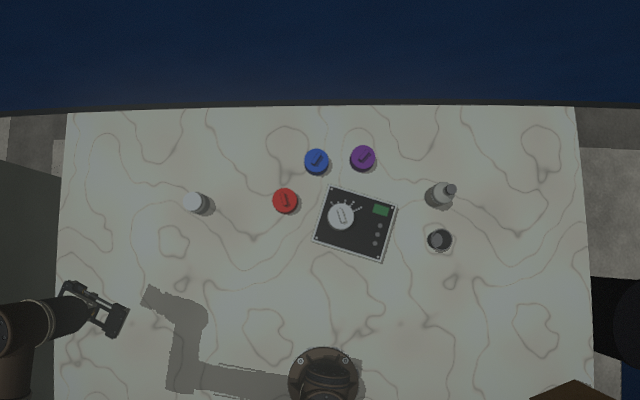

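View pics/scene0.png

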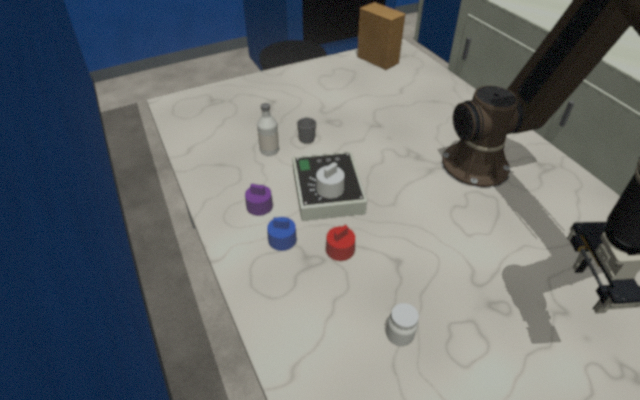

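The top view shows the unit near (355,224) with the cover at about (341,216). The decoys are at (317,161), (363,158) and (286,201), the jar at (197,203), the bottle at (440,195) and the cup at (440,240). Next I'll zoom in and measure.

Run:
```python
from h import *
d=pickle.load(open('pics/top0.pkl','rb'))
c=d['img'][165:275,290:420,::-1]; cv2.imwrite('pics/topc.png',cv2.resize(c,None,fx=6,fy=5.4,interpolation=cv2.INTER_CUBIC)) if 0 else cv2.imwrite('pics/topc.png',cv2.resize(c,None,fx=5,fy=5,interpolation=cv2.INTER_CUBIC))
g=d['img'].max(2); 
m=((g<75)).astype(np.uint8); m[:175]=0;m[275:]=0;m[:,:305]=0;m[:,402:]=0
m=cv2.morphologyEx(m,cv2.MORPH_CLOSE,np.ones((9,9)))
cs=max(cv2.findContours(m,0,2)[0],key=cv2.contourArea); r=cv2.minAreaRect(cs); print(r)
print(cast(d,cv2.boxPoints(r),.06), cast(d,[r[0]],.06))
for nm,uv,z in [('cover top',(341,216),.116),('red',(285,200),.056),('blue',(316.5,161),.056),('jar',(193,201),.09),('bottle',(449,189),.19),('cup',(440,240),.075)]: print(nm,cast(d,[uv],z)[0])
```

```text
((354.462646484375, 222.5195770263672), (68.24531555175781, 55.47915267944336), 17.35402488708496)
[[ 0.4703658   0.02373634  0.06      ]
 [ 0.64390142 -0.0323029   0.06      ]
 [ 0.57411677 -0.24550529  0.06      ]
 [ 0.40243776 -0.18635066  0.06      ]] [[ 0.52203469 -0.10995585  0.06      ]]
cover top [ 0.53912015 -0.06326133  0.116     ]
red [0.59890345 0.11721511 0.056     ]
blue [0.72917955 0.01206346 0.056     ]
jar [0.59435796 0.41418254 0.09      ]
bottle [ 0.61      -0.3833629  0.19     ]
cup [ 0.4611797  -0.38463036  0.075     ]
```

View pics/topc.png

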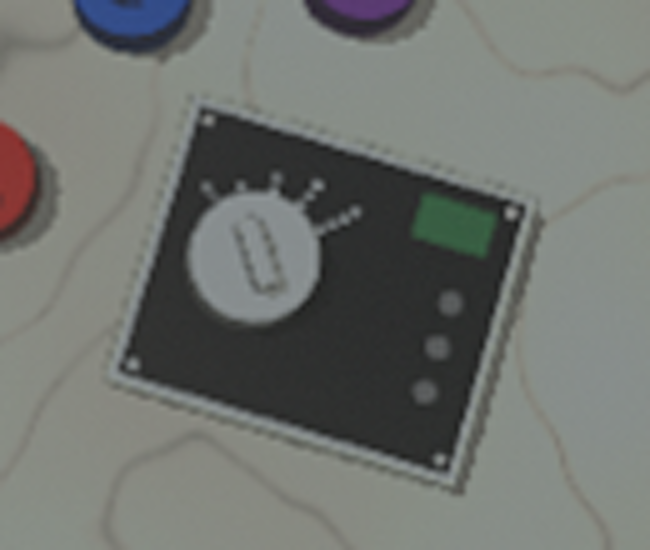

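Request:
{"method": "jog_arm", "body": {
  "deltas": [
    [[1.0, 1.0, -0.4, -1.2], [2.0, 2.0, -0.4, -2.4], [3.0, 2.9, -0.4, -3.6], [4.0, 3.9, -0.4, -4.8], [5.0, 4.9, -0.4, -6.0], [6.0, 5.9, -0.4, -7.2], [6.5, 6.4, -0.4, -8.4], [6.5, 6.4, -0.4, -9.6]]
  ],
  "grip": 87
}}

```text
t: 1.15
eef_pos: [0.4591, 0.1449, 0.2507]
ee_rot: [-3.141, -0.001, 0.408]
force: [1.4, 0.9, 0.4]
width: 0.0866
gripper_force: 0.0
```

```bash
cat >> h.py <<'E'
def go(x,y,z,yaw):
    s=arm.get_state(); p=s['eef_pos']; R=rot(s['ee_rot']); ps=np.degrees(s['ee_rot'][2])
    print('pos',p.round(4),'yaw',ps.round(2),'t',s['t'],'F',s['force'].round(1),'M',s['moment'].round(2),'w',s['width'],s['gripper_force'])
    print('delta',(R.T@(np.array([x,y,z])-p)/.06).round(3),'turn',round(-((yaw-ps+180)%360-180)/5,3))
E
python3 -c "
from h import *
go(.5376,-.0625,.25,23)"
```

```text
pos [0.4591 0.1449 0.2507] yaw 23.37 t 1.15 F [1.4 0.9 0.4] M [-0.08 -0.21 -0.02] w 0.0866147926904937 0.0
delta [-0.17   3.693  0.01 ] turn 0.075
```

Request:
{"method": "jog_arm", "body": {
  "deltas": [
    [[0, 0.9, 0, 0], [-0.1, 1.8, 0, 0], [-0.1, 2.7, 0, 0], [-0.17, 3.4, 0, 0], [-0.17, 3.69, 0, 0], [-0.17, 3.69, 0, 0], [-0.17, 3.69, 0, 0]]
  ]
}}

```text
t: 2.02
eef_pos: [0.5363, -0.06, 0.2504]
ee_rot: [-3.141, 0.0, 0.404]
force: [-0.4, -0.0, 0.3]
width: 0.0873
gripper_force: 0.0
```

```bash
python3 -c "
from h import *
go(.5376,-.0625,.25,23)
d=snap('wrist','w1');print(d['xyz'])"
```

```text
pos [ 0.5363 -0.06    0.2504] yaw 23.17 t 2.025 F [-0.4 -0.   0.3] M [-0.01  0.05  0.04] w 0.08726188219215426 0.0
delta [0.004 0.047 0.006] turn 0.034
[ 0.60639831 -0.03016052  0.40809211]
```

View pics/w1.png

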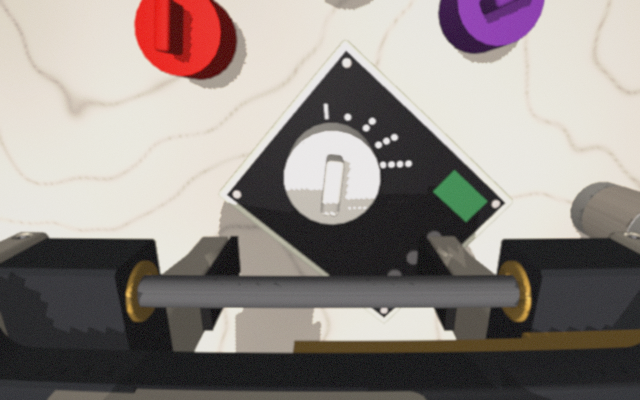

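The wrist view shows the rest mark at (326,111), the three dots near (386,142), corner screws at (346,62), (237,194) and (495,204), and the cover disc around (333,177) with its ridge almost vertical in the image.

Run:
```python
from h import *
d=pickle.load(open('pics/w1.pkl','rb'))
c=d['img'][100:240,270:430,::-1]; cv2.imwrite('pics/w1c.png',cv2.resize(c,None,fx=4,fy=4,interpolation=cv2.INTER_CUBIC))
P=cast(d,[(346,62),(237,194),(495,204),(326,111),(347,117),(386,141.5)],.06)
print(P.round(4)); 
y=P[0]-P[2]; yaw=np.degrees(np.arctan2(-y[0],y[1])); x=P[0]-P[1]; print(yaw,np.degrees(np.arctan2(x[1],x[0])), np.linalg.norm(y),np.linalg.norm(x))
c=(P[1]+P[2])/2; a=np.radians((yaw+np.degrees(np.arctan2(x[1],x[0])))/2); D=c[:2]+.05*np.array([-np.sin(a),np.cos(a)]); print('centre',c,'dial',D)
for p in P[3:]: v=p[:2]-D; print(np.linalg.norm(v),np.degrees(np.arctan2(v[1],v[0])))
g=d['img'].max(2); m=np.zeros_like(g); m[115:235,280:390]=(g[115:235,280:390]>100)
print(proj(d,[[*D,.116],[*D,.149],[*D,.06]]))
t=pickle.load(open('pics/top0.pkl','rb'))
print(cast(t,[(290+207/5,165+187/5),(290+315/5,165+191/5)],.06))
```

```text
[[ 0.6378 -0.035   0.06  ]
 [ 0.4774  0.016   0.06  ]
 [ 0.5726 -0.2341  0.06  ]
 [ 0.5895 -0.0354  0.06  ]
 [ 0.5923 -0.0563  0.06  ]
 [ 0.5858 -0.1011  0.06  ]]
-18.149941110711506 -17.640516266927875 0.2094884404944552 0.16836275361582118
centre [ 0.52498991 -0.10903368  0.06      ] dial [ 0.54035378 -0.06145268]
0.05563778860272337 27.882714475299654
0.05220154751036282 5.718494409657759
0.06032322390917558 -41.04451072356294
[[331.15429175 181.25482419]
 [331.54201314 191.79802241]
 [330.65458309 167.67838778]]
[[ 0.58890732 -0.03560261  0.06      ]
 [ 0.58554247 -0.106462    0.06      ]]
```

View pics/w1c.png

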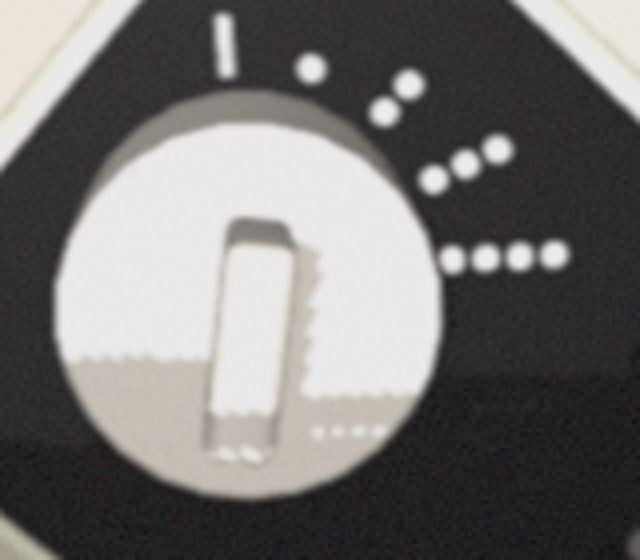

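The crop shows the ridge's top face from about (335,160) to (330,214) in the image, with the disc centre at about (332,177.5).

Run:
```python
from h import *
d=pickle.load(open('pics/w1.pkl','rb'))
q=np.array([(228,240),(295,245),(275,460),(205,450),(248.5,310)])/4+[270,100]
P=cast(d,q,.149); print(P.round(4)); v=(P[0]+P[1]-P[2]-P[3])/2; print('len',np.linalg.norm(v),'yaw',np.degrees(np.arctan2(v[1],v[0])),'ctr',P[:4].mean(0), 'disc',cast(d,q[4:],.116))
c=P[:4].mean(0); go(c[0],c[1],.18,np.degrees(np.arctan2(v[1],v[0])))
```

```text
[[ 0.5615 -0.0487  0.149 ]
 [ 0.5655 -0.0605  0.149 ]
 [ 0.5254 -0.074   0.149 ]
 [ 0.522  -0.0607  0.149 ]
 [ 0.5508 -0.0574  0.149 ]]
len 0.041832607206232456 yaw 17.797065272935395 ctr [ 0.54359632 -0.06095809  0.149     ] disc [[ 0.5436845  -0.06091265  0.116     ]]
pos [ 0.5363 -0.0598  0.2505] yaw 23.21 t 2.075 F [0.4 0.2 0.8] M [-0.09  0.03 -0.03] w 0.08692753498623251 0.0
delta [0.105 0.066 1.175] turn 1.082
```

Request:
{"method": "jog_arm", "body": {
  "deltas": [
    [[0.1, 0.06, 0.5, 1.1], [0.1, 0.06, 1.1, 1.1], [0.1, 0.06, 1.6, 1.1], [0.1, 0.06, 1.9, 1.1], [0.1, 0.06, 2.1, 1.1], [0.1, 0.06, 2.13, 1.1], [0.1, 0.06, 2.13, 1.1], [0.1, 0.06, 2.13, 1.1]]
  ]
}}

```text
t: 3.08
eef_pos: [0.544, -0.0615, 0.1235]
ee_rot: [3.141, -0.001, 0.308]
force: [0.5, -1.1, -0.9]
width: 0.0866
gripper_force: 0.0
```

Request:
{"method": "jog_arm", "body": {
  "deltas": [
    [[0, 0, 0, 0], [0, 0, 0, 0], [0, 0, 0, 0], [0, 0, 0, 0], [0, 0, 0, 0], [0, 0, 0, 0], [0, 0, 0, 0], [0, 0, 0, 0]]
  ],
  "grip": 0,
  "squeeze": 15
}}

```text
t: 4.08
eef_pos: [0.5434, -0.0617, 0.1226]
ee_rot: [-3.142, 0.0, 0.308]
force: [-0.8, 0.2, -0.3]
width: 0.014
gripper_force: 15.0
```

Request:
{"method": "jog_arm", "body": {
  "deltas": [
    [[0, 0, -0.15, 0], [0, 0, -0.4, 0], [0, 0, -0.7, 0], [0, 0, -1.0, 0], [0, 0, -1.3, 0], [0, 0, -1.6, 0], [0, 0, -1.7, 0], [0, 0, -1.7, 0]]
  ]
}}

```text
t: 5.08
eef_pos: [0.5436, -0.0616, 0.2252]
ee_rot: [-3.142, -0.001, 0.308]
force: [0.5, 0.3, -0.9]
width: 0.0139
gripper_force: 15.0
```

```bash
python3 -c "
from h import *
go(.48,.2,.14,17.6)
go(.48,.2,.0626,17.6)
d=snap('wrist','w2')"
```

```text
pos [ 0.5436 -0.0616  0.2252] yaw 17.64 t 5.075 F [ 0.5  0.3 -0.9] M [-0.12  0.04 -0.03] w 0.013874509114488317 14.999649077653885
delta [ 0.311 -4.476  1.421] turn 0.008
pos [ 0.5436 -0.0616  0.2252] yaw 17.64 t 5.075 F [ 0.5  0.3 -0.9] M [-0.12  0.04 -0.03] w 0.013874509114488317 14.999649077653885
delta [ 0.309 -4.476  2.711] turn 0.008
```

View pics/w2.png

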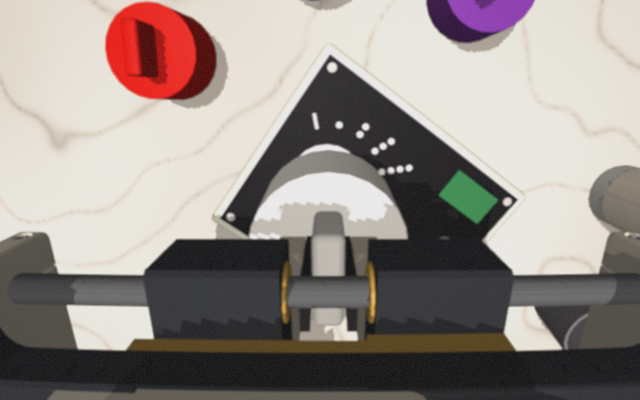

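The wrist view shows the cover in the gripper, centred near (325,200), lifted and well clear of the panel. I'll carry it to the free patch.

Request:
{"method": "jog_arm", "body": {
  "deltas": [
    [[0.1, -0.5, 0, 0], [0.1, -1.2, 0, 0], [0.2, -2.0, 0, 0], [0.3, -2.8, 0, 0], [0.3, -3.5, 0, 0], [0.3, -4.1, 0, 0], [0.3, -4.4, 0, 0], [0.3, -4.4, 0, 0]]
  ]
}}

```text
t: 6.12
eef_pos: [0.4801, 0.196, 0.2241]
ee_rot: [3.141, 0.001, 0.31]
force: [-0.2, -0.1, -1.4]
width: 0.0138
gripper_force: 15.0
```

Request:
{"method": "jog_arm", "body": {
  "deltas": [
    [[0, 0, 0.4, 0], [0, 0, 0.9, 0], [0, 0, 1.4, 0], [0, 0, 1.8, 0], [0, 0, 2.1, 0], [0, 0, 2.35, 0], [0, 0, 2.5, 0], [0, 0, 2.5, 0]]
  ]
}}

```text
t: 7.12
eef_pos: [0.4805, 0.1949, 0.0742]
ee_rot: [3.141, 0.001, 0.308]
force: [-0.1, -0.9, -1.0]
width: 0.0138
gripper_force: 15.0
```

```bash
python3 -c "
from h import *
go(.48,.2,.0626,17.6)"
```

```text
pos [0.4805 0.1949 0.0742] yaw 17.63 t 7.125 F [-0.1 -0.9 -1. ] M [-0.05 -0.05  0.01] w 0.01382478551784742 14.999675452709198
delta [ 0.018 -0.083  0.194] turn 0.006
```

Request:
{"method": "jog_arm", "body": {
  "deltas": [
    [[0, 0, 0.04, 0], [0, 0, 0.08, 0], [0, 0, 0.11, 0], [0, 0, 0.13, 0], [0, 0, 0.15, 0], [0, 0, 0.16, 0], [0, 0, 0.17, 0], [0, 0, 0.17, 0]]
  ]
}}

```text
t: 8.12
eef_pos: [0.4806, 0.1953, 0.0644]
ee_rot: [3.142, 0.0, 0.308]
force: [0.3, -1.3, -1.3]
width: 0.0142
gripper_force: 15.0
```

Request:
{"method": "jog_arm", "body": {
  "deltas": [
    [[0, 0, 0.01, 0], [0, 0, 0.02, 0], [0, 0, 0.03, 0], [0, 0, 0.03, 0]]
  ]
}}

```text
t: 8.62
eef_pos: [0.4806, 0.1953, 0.0626]
ee_rot: [3.142, 0.0, 0.308]
force: [0.3, 0.9, -1.9]
width: 0.0137
gripper_force: 15.0
```

Request:
{"method": "jog_arm", "body": {
  "deltas": [
    [[0, 0, 0.01, 0], [0, 0, 0.02, 0], [0, 0, 0.02, 0], [0, 0, 0.02, 0]]
  ]
}}

```text
t: 9.12
eef_pos: [0.4807, 0.1954, 0.0626]
ee_rot: [-3.142, -0.001, 0.308]
force: [-4.8, 0.1, 12.1]
width: 0.0142
gripper_force: 15.0
```

Contact: 12 N upward, and z has stopped falling. I'll release gently and retreat.

Request:
{"method": "jog_arm", "body": {
  "deltas": [
    [[0, 0, -0.01, 0], [0, 0, -0.01, 0]]
  ]
}}

```text
t: 9.38
eef_pos: [0.4807, 0.1954, 0.0626]
ee_rot: [3.142, -0.0, 0.308]
force: [-3.1, -0.5, 7.1]
width: 0.0135
gripper_force: 15.0
```

Request:
{"method": "jog_arm", "body": {
  "deltas": [
    [[0, 0, 0, 0], [0, 0, 0, 0], [0, 0, 0, 0], [0, 0, 0, 0], [0, 0, 0, 0], [0, 0, 0, 0]]
  ],
  "grip": 60
}}

```text
t: 10.12
eef_pos: [0.4806, 0.1953, 0.062]
ee_rot: [3.142, 0.0, 0.308]
force: [-0.2, 0.5, 1.2]
width: 0.0595
gripper_force: 0.0
```

Request:
{"method": "jog_arm", "body": {
  "deltas": [
    [[0, 0, -0.3, 0], [0, 0, -0.9, 0], [0, 0, -1.5, 0], [0, 0, -2.1, 0], [0, 0, -2.6, 0], [0, 0, -2.9, 0], [0, 0, -3.0, 0]]
  ]
}}

```text
t: 11.0
eef_pos: [0.4809, 0.1956, 0.2432]
ee_rot: [-3.141, -0.002, 0.308]
force: [0.4, -0.3, -0.3]
width: 0.06
gripper_force: 0.0
```

```bash
python3 -c "
from h import *
go(.5404,-.0615,.24,27.9)"
```

```text
pos [0.4809 0.1956 0.2432] yaw 17.65 t 11.0 F [ 0.4 -0.3 -0.3] M [-0.09  0.01  0.08] w 0.05998714101139255 0.0
delta [-0.354  4.384  0.048] turn -2.051
```

Request:
{"method": "jog_arm", "body": {
  "deltas": [
    [[0, 0.6, 0, -0.5], [-0.1, 1.4, 0, -1], [-0.2, 2.2, 0, -1.5], [-0.3, 3.0, 0, -2.05], [-0.35, 3.7, 0, -2.05], [-0.35, 4.2, 0, -2.05], [-0.35, 4.38, 0, -2.05], [-0.35, 4.38, 0, -2.05]]
  ]
}}

```text
t: 12.0
eef_pos: [0.54, -0.0617, 0.2413]
ee_rot: [-3.141, 0.001, 0.486]
force: [-0.8, -0.7, -0.5]
width: 0.0598
gripper_force: 0.0
```

Run:
```python
from h import *
go(.5404,-.0615,.078,27.9)
d=snap('wrist','w3'); snap('top','t3'); print(proj(d,[[.5404,-.0615,.107]]))
a=d['img'][80:260,220:440,::-1]; a=cv2.resize(a,None,fx=3,fy=3,interpolation=2)
t=cv2.imread('pics/t3.png')[120:280,170:380]; t=cv2.resize(t,None,fx=.0+1.0,fy=1.0)
o=np.zeros((600,760,3),np.uint8); o[:540,:660]=a; cv2.imwrite('pics/w3c.png',o[:540,:660]); cv2.imwrite('pics/t3c.png',cv2.resize(t,None,fx=3,fy=3))
```

```text
pos [ 0.54   -0.0617  0.2413] yaw 27.82 t 12.0 F [-0.8 -0.7 -0.5] M [-0.05 -0.03  0.02] w 0.05977469658267433 0.0
delta [1.100e-02 1.000e-03 2.721e+00] turn -0.016
[[327.69196936 184.14680672]]
```

View pics/w3c.png

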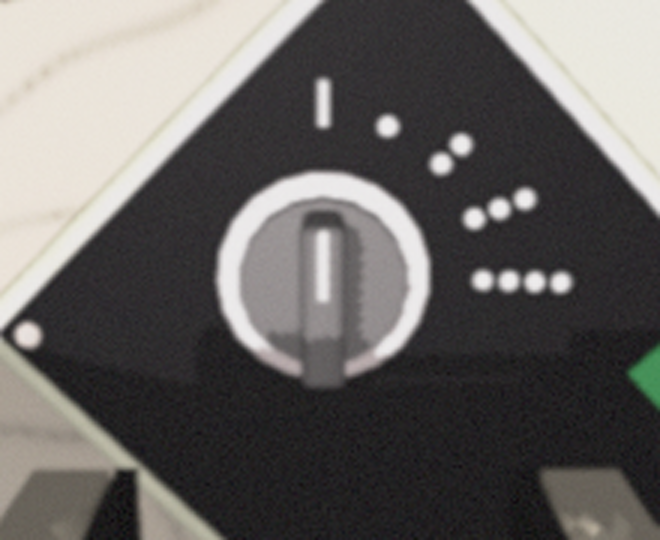

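View pics/t3c.png

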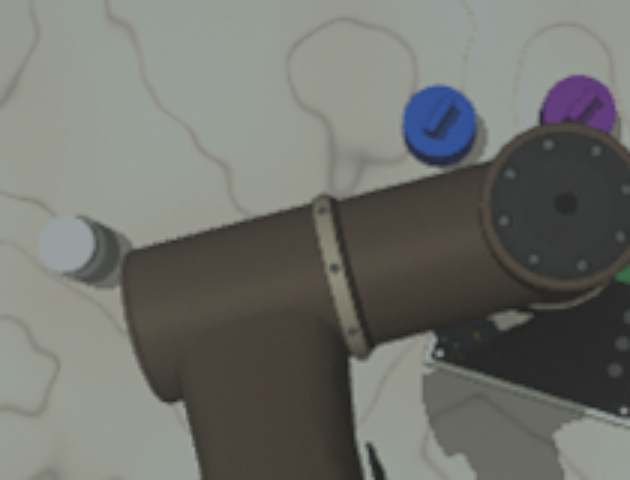

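The crop shows the dial at rest: bar vertical at x≈322 and in line with the rest mark (322,103), collar centre near (323,275), three-dot row at (499,209). In the top crop the arm hides the spot where the cover was set down.

Run:
```python
from h import *
d=pickle.load(open('pics/w3.pkl','rb'))
f=lambda p:np.array(p)/3+[220,80]
print('collar',cast(d,[f((323,275.5))],.066),'bar',cast(d,[f((322,222)),f((322,387))],.107))
P=cast(d,[f((323,103)),f((499.5,209))],.06); print(P)
for D in [(.5404,-.0615),(.541,-.061),(.542,-.061)]:
  v=P[:,:2]-D; print(np.linalg.norm(v,axis=1),np.degrees(np.arctan2(v[:,1],v[:,0])))
s=cv2.imread('pics/scene0.png')
```

```text
collar [[ 0.54175832 -0.06072671  0.066     ]] bar [[ 0.56314245 -0.04916947  0.107     ]
 [ 0.52053484 -0.07162399  0.107     ]]
[[ 0.58929968 -0.0356508   0.06      ]
 [ 0.58632561 -0.10123486  0.06      ]]
[0.05531148 0.06072907] [ 27.86169378 -40.86637306]
[0.05454761 0.06060738] [ 27.6919143  -41.59497869]
[0.05366416 0.0598632 ] [ 28.18808644 -42.2303806 ]
```

Request:
{"method": "jog_arm", "body": {
  "deltas": [
    [[0.02, 0, 0.6, 0], [0.02, 0, 1.3, 0], [0.02, 0, 1.9, 0], [0.02, 0, 2.3, 0], [0.02, 0, 2.55, 0], [0.02, 0, 2.68, 0], [0.02, 0, 2.71, 0], [0.02, 0, 2.71, 0]]
  ]
}}

```text
t: 13.1
eef_pos: [0.5418, -0.0608, 0.0801]
ee_rot: [3.141, -0.001, 0.487]
force: [-0.2, 0.3, 0.4]
width: 0.06
gripper_force: 0.0
```

Request:
{"method": "jog_arm", "body": {
  "deltas": [
    [[0, 0, 0, 0], [0, 0, 0, 0], [0, 0, 0, 0], [0, 0, 0, 0], [0, 0, 0, 0], [0, 0, 0, 0], [0, 0, 0, 0], [0, 0, 0, 0]]
  ],
  "grip": 0,
  "squeeze": 45
}}

```text
t: 14.1
eef_pos: [0.5411, -0.0607, 0.0795]
ee_rot: [-3.141, 0.0, 0.487]
force: [-3.6, 4.3, 2.7]
width: 0.0125
gripper_force: 45.0
```

```bash
python3 -c "
from h import *
go(.541,-.061,.0785,27.8)"
```

```text
pos [ 0.5411 -0.0607  0.0795] yaw 27.9 t 14.1 F [-3.6  4.3  2.7] M [1.58 0.9  0.01] w 0.01254656012144757 44.99964237213135
delta [-0.005  0.004  0.016] turn 0.019
```

Request:
{"method": "jog_arm", "body": {
  "deltas": [
    [[0, 0, 0, 0.5], [0, 0, 0, 1.1], [0, 0, 0, 1.7], [0, 0, 0, 2.3], [0, 0, 0, 2.9], [0, 0, 0, 3.5], [0, 0, 0, 4.1], [0, 0, 0, 4.6]]
  ]
}}

```text
t: 15.1
eef_pos: [0.5412, -0.0609, 0.0794]
ee_rot: [3.142, 0.0, 0.084]
force: [-1.1, 2.7, 1.2]
width: 0.0126
gripper_force: 45.0
```

Request:
{"method": "jog_arm", "body": {
  "deltas": [
    [[0, 0, 0, 0.6], [0, 0, 0, 1.2], [0, 0, 0, 1.8], [0, 0, 0, 2.4], [0, 0, 0, 3.0], [0, 0, 0, 3.6], [0, 0, 0, 4.2], [0, 0, 0, 4.6]]
  ]
}}

```text
t: 16.1
eef_pos: [0.5411, -0.061, 0.0795]
ee_rot: [3.141, 0.0, -0.317]
force: [-1.8, 1.1, 2.7]
width: 0.0126
gripper_force: 45.0
```

Run:
```python
from h import *
go(.541,-.061,.0785,27.8-68.75)
d=snap('wrist','w4')
a=d['img'][60:360,160:480,::-1]; cv2.imwrite('pics/w4c.png',cv2.resize(a,None,fx=2,fy=2,interpolation=2))
```

```text
pos [ 0.5411 -0.061   0.0795] yaw -18.17 t 16.1 F [-1.8  1.1  2.7] M [0.56 0.71 0.1 ] w 0.012562597411514933 45.01262962818146
delta [-0.003  0.     0.016] turn 4.557
```

View pics/w4c.png

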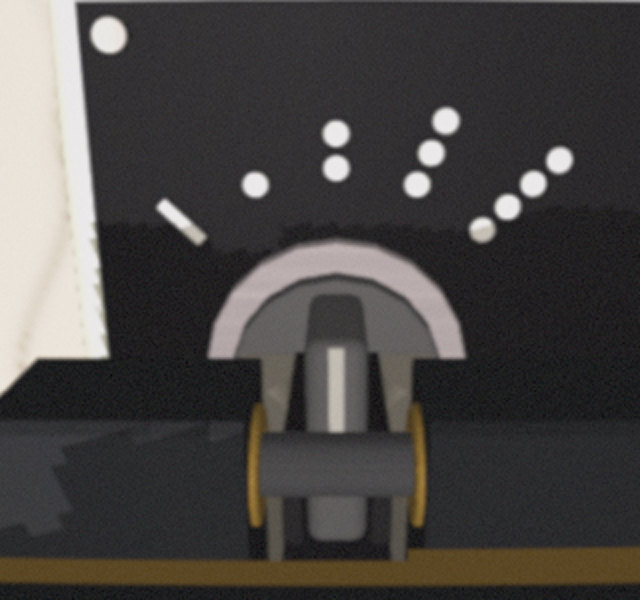

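The wrist view shows the dial turning with the fingers, its pointer line (336) on the two-dot row (336,150) and the three dots at (431,153). On to the third click, slowly, without overshoot.

Request:
{"method": "jog_arm", "body": {
  "deltas": [
    [[0, 0, 0, 0.6], [0, 0, 0, 1.3], [0, 0, 0, 2.0], [0, 0, 0, 2.7], [0, 0, 0, 3.4], [0, 0, 0, 4.0], [0, 0, 0, 4.4], [0, 0, 0, 4.6]]
  ]
}}

```text
t: 17.15
eef_pos: [0.541, -0.0612, 0.0794]
ee_rot: [3.141, 0.0, -0.718]
force: [-3.5, -0.7, 2.9]
width: 0.0128
gripper_force: 45.0
```

Request:
{"method": "jog_arm", "body": {
  "deltas": [
    [[0, 0, 0, 0], [0, 0, 0, 0], [0, 0, 0, 0], [0, 0, 0, 0]]
  ]
}}

```text
t: 17.65
eef_pos: [0.541, -0.0611, 0.0794]
ee_rot: [3.141, 0.0, -0.717]
force: [-4.1, -3.2, 4.5]
width: 0.0126
gripper_force: 45.0
```

Run:
```python
from h import *
go(.541,-.061,.0785,27.8-68.75)
d=snap('wrist','w5'); s=snap('scene','s5')
a=cv2.resize(d['img'][60:360,160:480,::-1],(400,375)); 
b=cv2.resize(s['img'][130:330,230:530,::-1],(400,267)) 
o=np.zeros((375,800,3),np.uint8); o[:,:400]=a; o[:267,400:]=b
cv2.imwrite('pics/f5.png',o)
```

```text
pos [ 0.541  -0.0611  0.0794] yaw -41.1 t 17.65 F [-4.1 -3.2  4.5] M [-1.17  1.42  0.21] w 0.012561326999999225 45.01784920692444
delta [-0.002 -0.001  0.015] turn -0.029
```

View pics/f5.png

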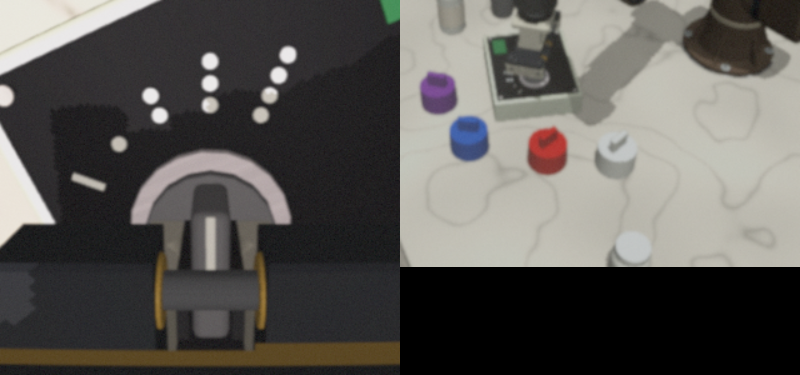

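The pointer line (210,240) is in line with the three-dot row (210,82). The white cover stands upright on the table at (617,155), clear of everything, and the dial is still firmly held, so I'm handing in.

```bash
python3 -c "
from station import arm
print(arm.job_done())"
```

```text
the job is handed in; nothing more can be done
None
```

I set the cover down on the table, open side down and clear of the unit and the other things, then turned the dial to the third click, where the fingers still held it at 45 N when I handed the job in at about 17.7 s.

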